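Find the sharpening stone by feel and set it up in its holder

TASK

Slide the lid of the wooden box open, feel across the floor of the box for the one sharpening stone that lies loose in it, and lift it out. Set the stone down flat in the empty wooden holder, between the end stops and resting on both rubber rests; then slide the box's lid fully shut again. Leave the lemon where it lies.

Things in the scene. Friction and masses are not known exactly. Their poses are not given: they have to be found in the camera images.
- stone_box: Box of light wood under a sliding lid, fixed to the worktop: 128 mm (its x) by 228 mm (its y), top edge 72 mm above the worktop. Origin: centre of its underside, z up. Walls 8 mm thick; the wall at its -y end is only 57 mm high, as the lid slides out over it. Inside 112 mm (x) by 212 mm (y). In it lies one thing only, the stone (see box_floor).
- box_floor (a point): Centre of the inner floor, 8 mm above the worktop; axes as the box. On the floor lies a grey sharpening stone, a plain block 90 mm long, 40 wide, 28 high, 0.2 to 0.3 kg, flat, free to slide, long side along the box's x (to within 0.2 rad), so across the box. Its place is not given: feel for it. Its centre lies within 45 mm in y and 8 mm in x of this point.
- left_ledge (a point): Middle of the inner edge, at floor height, of the ledge along the box's +y end wall, 70 mm from box_floor; axes as the box. This ledge and its twin at the -y end are 36 mm wide, stand 10 mm above the floor and run the whole 112 mm across. The flat floor between them is 140 mm (y) by 112 mm (x); the stone never lies on a ledge, and stops against it when pushed.
- box_lid (a joint): How far the lid is slid open, in m: 0 shut, 0.205 fully open; it may start up to 15 mm ajar. The lid slides along the box's -y (to the right), with 2 N friction, and stays where it is left. Fully open it still covers the last 7 mm of the inside at the -y end.
- lid_strip (a point): Centre of the finger strip on the lid: a wooden bar 14 mm thick (box's y), 70 mm long (box's x), 20 mm high, standing on the lid's upper face; its top is 85 mm and the lid's upper face 66 mm above the worktop. It moves with the lid; shut, it lies 15 mm to the box's +y from the box's centre. Push it from either side or pinch it.
- stone_holder: Empty holder for the stone: wooden base 64 mm (its x) by 140 mm (its y), upper face 12 mm above the worktop, fixed. Origin: centre of its underside, z up. At each y end an end stop with two short cheeks (34 to 52 mm from the centre), 26 mm high above the worktop. They leave a seat 104 mm long (y) and 50 mm wide (x), open at the sides along the middle 68 mm.
- holder_seat (a point): Centre of the holder's seat, at the height of the rubber rests, 16 mm above the worktop, where the underside of the seated stone comes; its y is the long way of the seat.
- rest_left: Black rubber rest bar in the holder's seat near its +y end, 44 mm (x) by 22 mm (y) by 4 mm, centred 33 mm from the holder's centre. Only something seated between the stops bears on it.
- rest_right: The same rest bar near the holder's -y end.
- lemon: A lemon, 71 mm long, 51 high, lying loose on the worktop between box and holder, lower than the lid that slides out over it; a bystander. Origin: middle of its underside.

How it is judged:
By the outcome, as a careful person would: the job done as asked, in the order asked, and still so for the second after the job is handed in, with the robot touching nothing.
It also fails if it takes over 72 s, if anything falls off the work surface, if the arm or the gripper's body presses on something with over 40 N, if the wrist force passes 120 N, or if a joint passes its speed limit or range.

ROBOT

A 6-joint arm with a two-finger parallel gripper is mounted at the origin on a cart in front of the work surface, level with it; the furniture and walls round the work are solid. World frame = base frame: x ahead of the robot, y to its left, z up, the work surface at z = 0. Lengths are in mm, angles in rad, forces in N, time in s.
With the tool pointing down it reaches from about 250 to 800 mm from the base axis. Payload 3.9 kg.
Tool frame: the origin (TCP) lies midway between the tips of the shut fingers; the grasp point (between the pads) lies 19 mm behind it (manip.grip_point_offset is the distance from the TCP to the grasp point, in mm); z points along the fingers, y is the line along which they close (so a half turn about z gives the same grasp; the last joint's range is limited). The gripper opens to 85 mm and grips with 20 to 120 N. Pads are 22 mm wide; open, the fingers measure 114 mm over their backs; the gripper's body (76 mm by 85 mm) begins 54 mm behind the grasp point. The pads swing forward as they close: fully open they stand 13 mm farther back than shut.
Start: joints at [1.256, 0.26, -0.138, 1.173, 0, 1.571], TCP at [162.549, 499.192, 231.304] pointing down, gripper open.
Joint ranges: [-2.78, 2.78], [-0.83, 1.72], [-1.28, 1.37], [-1.9, 2.12], [-1.57, 1.48], [-3.14, 3.14]. Speed limits (rad/s): [2.57, 2.57, 3.14, 3.14, 3.14, 3.14].

INTERFACE

Orientations are given as a unit quaternion [x, y, z, w].
In Python, from cell import telemetry, imaging, workorder, manip gives the robot as it stands.
- The arm moves only by the tool play_rows, never from a script. Its argument "rows" is a list of rows, each an object of numbers: "rx", "ry", "rz": the turn, a rotation vector about the tool's x, y, z in degrees; "dx", "dy", "dz": the shift along the tool's x, y, z in cm; "fingers": the gripper command: -1 is shut, 1 is fully open, values between are in proportion. A call has 1 to 20 rows; each row shifts and turns the commanded pose from where the row before left it, along the tool's axes as they then stand; what a row does not reach is not made up. A row lasts 1/8 s, in which the tool goes at most 62.5 mm and 10.7 degrees, less where a joint would pass 70% of its speed; a pose out of reach is approached as far as the arm can. A call with a gripper value outside its range is refused whole. The fingers move at their own pace and stop on an object; the grip force is fixed at half the most. Time passes only in rows, so rows that do not move let the fingers close. It gives the time, the measured TCP pose, the force, the opening and the grip force at its end, in the units of the state.
- telemetry.sense(): the state, without advancing time (a new reading comes with each control period).
- imaging.camera(name): name is "scene" or "top" or "wrist"; returns a dict with "color" (384x512x3 uint8, red, green, blue), "z_map" (384x512 float32, mm along the optical axis (not along the pixel's ray), 0 where there is no reading), "fov_y" (degrees; the focal length in pixels is half the picture's height over the tangent of half this angle, whatever the lens; pixels are square), "cx", "cy" (the principal point, pixels), "distortion" ([k1, k2, p1, p2, k3] as OpenCV has them; the pictures are not rectified), "pose" (4x4, takes a point from camera to world coordinates). Camera axes: x right, y down, z forward; pixel columns grow to the right and rows downward; lengths in mm; the calibration is good to about 2 mm. A picture is of the moment at which its call begins.
- workorder.close_job(): hands the job in; it is judged then, once.
Trained networks look in the newest picture that a camera, given by its name, has taken for a name from the list of things; names that differ only in an ending like _2 or _b are one class to them, and where a whole thing is asked for, a point or a joint stands for the part that bears it (a point fixed in the world has none). Each returns a list of dicts, best first, with "confidence" (0 to 1); they miss things now and then, are a little off and sometimes report something else, mostly with a low value. They report only what shows in the picture. A call takes as long as a camera call.
- imaging.outline_of(query, camera): "pixels" (384x512 bool, what is visible of it) and "box" ([left, top, right, bottom] in pixels, round what is visible of it).
The state is a dict: "t": time; "q": joint angles; "qvel": joint speeds; "effort": joint torques, N m; "position": TCP position; "eef_rot": TCP orientation; "wrist_force": force on the tool from outside, world axes, zero at the start; "moment": the same for the moment, N m; "opening": finger opening in mm; "grasp_force": force on a finger pad.
Only numpy, scipy, OpenCV 4.12 (cv2) and the standard library are available. Lean on these libraries where they do the work, as an engineer would, in place of code of your own. Each camera call takes 0.05 s, during which the arm holds its last target. There are 200 camera calls.

## Working session

There is one attempt and no reset: what is moved stays moved. The work goes in short steps, Python scripts to look and compute and a tool call to move; the robot and the scene stay as the last step left them, time stands still between calls to the robot, and variables do not carry over. Pictures are saved under pics/ and viewed, at most 10 in all, crops included, and the job is handed in when it is done.

Besides the shell and the picture viewer there is one more tool, called after "Call:" in YAML: its name, and indented under it one key for each argument. play_rows: Moves the arm, as the interface text tells. Its arguments: {"type":"object","properties":{"rows":{"type":"array","items":{"type":"object","properties":{"rx":{"type":"number"},"ry":{"type":"number"},"rz":{"type":"number"},"dx":{"type":"number"},"dy":{"type":"number"},"dz":{"type":"number"},"fingers":{"type":"number"}}}}},"required":["rows"]}

```bash
ls; mkdir -p pics; cat > h.py <<'E'
import numpy as np, cv2
from cell import telemetry, imaging, workorder, manip
def K(c):
    f=192/np.tan(np.radians(c["fov_y"])/2); return np.array([[f,0,c["cx"]],[0,f,c["cy"]],[0,0,1.]])
def pts(c,mask):
    v,u=np.nonzero(mask&(c["z_map"]>0)); z=c["z_map"][v,u]
    n=cv2.undistortPoints(np.stack([u,v],1).astype(np.float64).reshape(-1,1,2),K(c),np.array(c["distortion"],float)).reshape(-1,2)
    P=np.c_[n*z[:,None],z]; T=np.array(c["pose"]); return P@T[:3,:3].T+T[:3,3]
def save(c,n): cv2.imwrite("pics/"+n,c["color"][...,::-1])
E
python3 - <<'E'
from h import *
s=telemetry.sense(); print(s["position"],s["eef_rot"],s["opening"],s["t"],manip.grip_point_offset)
ims=[]
for n in ["scene","top","wrist"]:
    c=imaging.camera(n); ims.append(c["color"]); T=np.array(c["pose"]);print(n,T[:3,3],T[:3,2])
    for q in ["stone_box","box_lid","lid_strip","stone_holder","rest_left","rest_right","lemon"]:
        for r in imaging.outline_of(q,n)[:2]:
            P=pts(c,r["pixels"])
            if len(P)<10: continue
            top=np.percentile(P[:,2],95); t=P[abs(P[:,2]-top)<4]
            rc=cv2.minAreaRect(t[:,:2].astype(np.float32))
            print(q,round(r["confidence"],2),r["box"],"med",np.median(P,0).round(),"top",round(top,1),"rect",np.round(rc[0]),np.round(rc[1]),round(rc[2],1))
im=np.vstack([np.hstack(ims[:2]),np.hstack([ims[2],ims[2]*0])])
cv2.imwrite("pics/a.png",cv2.resize(im,(800,600))[...,::-1])
E
```

```text
pics
[162.34165464 498.5377736  230.44305555] [ 1.56759291e-01  9.87636335e-01 -9.85578249e-04 -1.52237873e-04] 85.32507645283515 0.0 18.700000000000003
scene [-138.54438736 -542.87374456  972.91879562] [ 0.50784634  0.42587318 -0.74881515]
stone_box 0.63 [157.5, 135.4, 227.8, 194.8] med [442. 218.  66.] top 74.6 rect [459. 238.] [130. 231.] 3.8
box_lid 0.77 [158.7, 140.5, 228.4, 183.9] med [458. 226.  67.] top 80.3 rect [457. 249.] [13. 64.] 88.4
lid_strip 0.89 [162.4, 142.8, 226.5, 180.5] med [459. 224.  67.] top 81.1 rect [456. 251.] [65. 16.] 4.3
stone_holder 0.67 [298.0, 245.4, 349.3, 288.2] med [ 428. -347.   15.] top 28.0 rect [ 432. -345.] [136.  61.] 88.8
rest_left 0.59 [308.8, 254.5, 319.2, 265.9] med [ 433. -313.   16.] top 19.4 rect [ 433. -311.] [23. 44.] 89.8
rest_right 0.44 [327.0, 268.1, 339.7, 278.8] med [ 432. -378.   16.] top 19.1 rect [ 432. -378.] [46. 22.] 0.3
lemon 0.58 [238.8, 203.6, 254.6, 221.2] med [418. -52.  43.] top 52.4 rect [426. -45.] [30. 26.] 41.0
top [ 333.11556587  -27.79390661 1382.86631362] [ 0.07470808 -0.01181287 -0.99713548]
stone_box 0.56 [1
[... 237 characters left out ...]
] med [460. 234.  67.] top 73.4 rect [460. 235.] [110. 217.] 2.3
stone_holder 0.83 [341.9, 172.3, 389.8, 195.5] med [ 431. -345.   15.] top 28.2 rect [ 433. -343.] [136.  57.] 88.7
stone_holder 0.61 [253.1, 169.7, 276.7, 191.4] med [429. -40.  42.] top 51.7 rect [426. -43.] [35. 29.] 0.2
rest_left 0.44 [348.4, 174.7, 354.4, 189.3] med [ 434. -311.   17.] top 20.7 rect [ 434. -311.] [19. 42.] 89.0
rest_right 0.61 [344.0, 173.2, 389.0, 195.2] med [ 432. -343.   15.] top 28.0 rect [ 433. -343.] [135.  58.] 88.7
lemon 0.82 [254.1, 173.2, 272.6, 193.8] med [426. -43.  44.] top 51.8 rect [427. -44.] [36. 28.] 16.5
wrist [ 94.90305974 521.7180408  373.50094545] [ 0.26716397 -0.08739446 -0.95967996]
```

View pics/a.png

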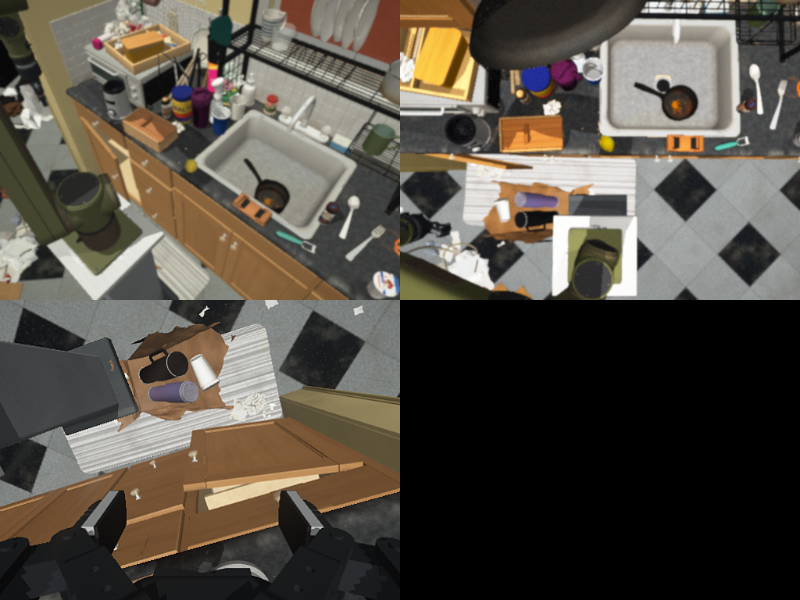

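The overview shows three things on the worktop. The box with its lid strip is at about (531,132) in the top view, the lemon at (607,144) and the holder at (686,143). The box is at roughly (459,240) with a yaw of 3.3°, the strip at (456,251), and the holder at (432,-344) with a yaw of -1.3°. Heights agree across the two views. Next I move above the strip and measure it with the wrist camera.

Call:
play_rows:
  rows:
    - {"rz":-10.6,"fingers":1}
    - {"rz":-10.6,"fingers":1}
    - {"dx":-3.5,"dy":-3.3,"fingers":1}
    - {"dx":-3.5,"dy":-3.3,"fingers":1}
    - {"dx":-3.5,"dy":-3.3,"fingers":1}
    - {"dx":-3.5,"dy":-3.3,"fingers":1}
    - {"dx":-3.5,"dy":-3.3,"fingers":1}
    - {"dx":-3.5,"dy":-3.3,"fingers":1}
    - {"dx":-3.5,"dy":-3.3,"fingers":1}
    - {"dx":-3.5,"dy":-3.3,"fingers":1}
    - {"fingers":1}
    - {"fingers":1}

```text
$.rows[0]: bad value
```

```bash
cat >> h.py <<'E'
from scipy.spatial.transform import Rotation as R
def st():
    s=telemetry.sense(); M=R.from_quat(s["eef_rot"]).as_matrix()
    print("t",round(s["t"],2),"pos",np.round(s["position"],1),"yaw_y",round(np.degrees(np.arctan2(M[1,1],M[0,1])),2),"z",M[:,2].round(3),"F",np.round(s["wrist_force"],1),"open",round(s["opening"],1),"grip",round(s["grasp_force"],1)); return s,M
def go(x,y,z=None):
    s,M=st(); p=np.array(s["position"]); t=np.array([x,y,p[2] if z is None else z]); print("rel cm",np.round(M.T@(t-p)/10,2))
def rect(P,lo,hi):
    t=P[(P[:,2]>lo)&(P[:,2]<hi)]; rc=cv2.minAreaRect(t[:,:2].astype(np.float32)); print(len(t),"z",np.median(t[:,2]).round(1),np.round(rc[0],1),np.round(rc[1],1),round(rc[2],1))
E
python3 - <<'E'
from h import *
st()
c=imaging.camera("wrist"); save(c,"b.png")
for q in ["lid_strip","stone_box"]:
    for r in imaging.outline_of(q,"wrist")[:1]:
        print(q,r["confidence"],r["box"]); P=pts(c,r["pixels"]); rect(P,77,92); rect(P,70,76)
P=pts(c,np.ones((384,512),bool)); near=(abs(P[:,0]-456)<70)&(abs(P[:,1]-251)<60)
rect(P[near],79,92)
E
```

```text
t 1.2 pos [162.6 499.2 231.3] yaw_y 71.97 z [ 0. -0. -1.] F [ 0.1 -0.2 -0.2] open 85.2 grip 0.0
stone_box 0.44 [168.1, 347.4, 193.1, 362.1]
0 z nan [0. 0.] [0. 0.] 0.0
0 z nan [0. 0.] [0. 0.] 0.0
0 z nan [0. 0.] [0. 0.] 0.0
  return _methods._mean(a, axis=axis, dtype=dtype,
  ret = ret.dtype.type(ret / rcount)
```

View pics/b.png

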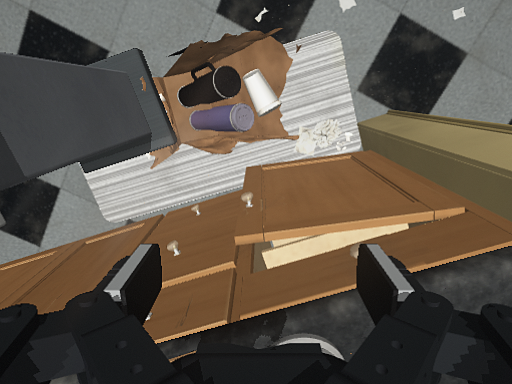

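The rows were refused, so the arm hasn't moved: the wrist view is unchanged, with cabinets and floor only. I'll retry with all fields filled in.

Call:
play_rows:
  rows:
    - {"dx":0,"dy":0,"dz":0,"rx":0,"ry":0,"rz":-10.6,"fingers":1}
    - {"dx":0,"dy":0,"dz":0,"rx":0,"ry":0,"rz":-10.6,"fingers":1}
    - {"dx":-3.5,"dy":-3.3,"dz":0,"rx":0,"ry":0,"rz":0,"fingers":1}
    - {"dx":-3.5,"dy":-3.3,"dz":0,"rx":0,"ry":0,"rz":0,"fingers":1}
    - {"dx":-3.5,"dy":-3.3,"dz":0,"rx":0,"ry":0,"rz":0,"fingers":1}
    - {"dx":-3.5,"dy":-3.3,"dz":0,"rx":0,"ry":0,"rz":0,"fingers":1}
    - {"dx":-3.5,"dy":-3.3,"dz":0,"rx":0,"ry":0,"rz":0,"fingers":1}
    - {"dx":-3.5,"dy":-3.3,"dz":0,"rx":0,"ry":0,"rz":0,"fingers":1}
    - {"dx":-3.5,"dy":-3.3,"dz":0,"rx":0,"ry":0,"rz":0,"fingers":1}
    - {"dx":-3.5,"dy":-3.3,"dz":0,"rx":0,"ry":0,"rz":0,"fingers":1}
    - {"dx":0,"dy":0,"dz":0,"rx":0,"ry":0,"rz":0,"fingers":1}
    - {"dx":0,"dy":0,"dz":0,"rx":0,"ry":0,"rz":0,"fingers":1}

```text
t: 2.85
position: [456.3, 251.1, 231.2]
eef_rot: [-0.027, 1.0, 0.0, -0.0]
wrist_force: [-0.4, 0.0, -0.4]
opening: 85.1
grasp_force: 0.0
```

```bash
python3 - 2>/dev/null <<'E'
from h import *
st()
c=imaging.camera("wrist"); save(c,"c.png")
for q in ["lid_strip","stone_box"]:
    for r in imaging.outline_of(q,"wrist")[:1]:
        print(q,r["confidence"],r["box"]); P=pts(c,r["pixels"]); rect(P,77,92); rect(P,70,76)
P=pts(c,np.ones((384,512),bool)); near=(abs(P[:,0]-456)<60)&(abs(P[:,1]-251)<40)
rect(P[near],79,92)
E
```

```text
t 2.85 pos [456.3 251.1 231.2] yaw_y 93.14 z [-0.001  0.    -1.   ] F [-0.4  0.  -0.4] open 85.1 grip 0.0
lid_strip 0.78 [122.6, 111.1, 359.8, 229.6]
1106 z 84.5 [457.1 253.6] [68.8 13.1] 3.0
29 z 71.3 [413.4 202.6] [113.2   9. ] 79.7
stone_box 0.96 [119.1, 101.1, 372.0, 235.2]
1106 z 84.5 [457.1 253.6] [68.8 13.1] 3.0
4570 z 71.4 [458.6 241.6] [128.2 226.5] 3.4
1102 z 84.5 [457.1 253.6] [68.8 13.1] 3.0
```

View pics/c.png

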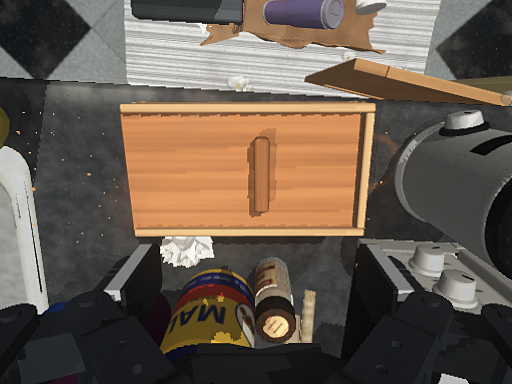

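The wrist view shows the box squarely, with the strip at (260,176). It measures (457.1, 253.6), top 84.5, yaw 3°, about 3 mm ajar. I'll descend and pinch it.

Call:
play_rows:
  rows:
    - {"dx":-0.1,"dy":0.25,"dz":4,"rx":0,"ry":0,"rz":0,"fingers":1}
    - {"dx":0,"dy":0,"dz":4,"rx":0,"ry":0,"rz":0,"fingers":1}
    - {"dx":0,"dy":0,"dz":4,"rx":0,"ry":0,"rz":0,"fingers":0.3}
    - {"dx":0,"dy":0,"dz":3,"rx":0,"ry":0,"rz":0,"fingers":0}
    - {"dx":0,"dy":0,"dz":1.1,"rx":0,"ry":0,"rz":0,"fingers":-0.3}
    - {"dx":0,"dy":0,"dz":0,"rx":0,"ry":0,"rz":0,"fingers":-1}
    - {"dx":0,"dy":0,"dz":0,"rx":0,"ry":0,"rz":0,"fingers":-1}
    - {"dx":0,"dy":0,"dz":0,"rx":0,"ry":0,"rz":0,"fingers":-1}
    - {"dx":0,"dy":0,"dz":0,"rx":0,"ry":0,"rz":0,"fingers":-1}
    - {"dx":0,"dy":0,"dz":0,"rx":0,"ry":0,"rz":0,"fingers":-1}

```text
t: 4.25
position: [456.8, 253.6, 70.3]
eef_rot: [-0.028, 1.0, 0.0, -0.001]
wrist_force: [-3.3, 1.4, -6.9]
opening: 12.2
grasp_force: 61.2
```

Call:
play_rows:
  rows:
    - {"dx":0,"dy":-1,"dz":0,"rx":0,"ry":0,"rz":0,"fingers":-1}
    - {"dx":0,"dy":-2,"dz":0,"rx":0,"ry":0,"rz":0,"fingers":-1}
    - {"dx":0,"dy":-2,"dz":0,"rx":0,"ry":0,"rz":0,"fingers":-1}
    - {"dx":0,"dy":-2,"dz":0,"rx":0,"ry":0,"rz":0,"fingers":-1}
    - {"dx":0,"dy":-2,"dz":0,"rx":0,"ry":0,"rz":0,"fingers":-1}
    - {"dx":0,"dy":-2,"dz":0,"rx":0,"ry":0,"rz":0,"fingers":-1}
    - {"dx":0,"dy":-2,"dz":0,"rx":0,"ry":0,"rz":0,"fingers":-1}
    - {"dx":0,"dy":-2,"dz":0,"rx":0,"ry":0,"rz":0,"fingers":-1}
    - {"dx":0,"dy":-2,"dz":0,"rx":0,"ry":0,"rz":0,"fingers":-1}
    - {"dx":0,"dy":-2,"dz":0,"rx":0,"ry":0,"rz":0,"fingers":-1}
    - {"dx":0,"dy":-1,"dz":0,"rx":0,"ry":0,"rz":0,"fingers":-1}
    - {"dx":0,"dy":0,"dz":0,"rx":0,"ry":0,"rz":0,"fingers":-1}
    - {"dx":0,"dy":0,"dz":0,"rx":0,"ry":0,"rz":0,"fingers":-1}

```text
t: 5.88
position: [468.4, 53.2, 70.3]
eef_rot: [-0.027, 1.0, -0.001, -0.0]
wrist_force: [-2.5, -1.9, -5.9]
opening: 12.3
grasp_force: 61.2
```

Call:
play_rows:
  rows:
    - {"dx":0,"dy":-0.2,"dz":0,"rx":0,"ry":0,"rz":0,"fingers":-1}
    - {"dx":0,"dy":0,"dz":0,"rx":0,"ry":0,"rz":0,"fingers":0}
    - {"dx":0,"dy":0,"dz":0,"rx":0,"ry":0,"rz":0,"fingers":0}
    - {"dx":0,"dy":0,"dz":0,"rx":0,"ry":0,"rz":0,"fingers":0}
    - {"dx":0,"dy":0,"dz":-2,"rx":0,"ry":0,"rz":0,"fingers":0}
    - {"dx":0,"dy":0,"dz":-4,"rx":0,"ry":0,"rz":0,"fingers":0}
    - {"dx":0,"dy":3,"dz":-5,"rx":0,"ry":0,"rz":0,"fingers":0}
    - {"dx":0,"dy":5,"dz":-3,"rx":0,"ry":0,"rz":0,"fingers":0}
    - {"dx":0,"dy":5,"dz":-3,"rx":0,"ry":0,"rz":0,"fingers":0}
    - {"dx":0,"dy":5.6,"dz":0,"rx":0,"ry":0,"rz":0,"fingers":0}
    - {"dx":0,"dy":0,"dz":0,"rx":0,"ry":0,"rz":0,"fingers":0}
    - {"dx":0,"dy":0,"dz":0,"rx":0,"ry":0,"rz":0,"fingers":0}

```text
t: 7.38
position: [458.2, 237.5, 240.2]
eef_rot: [-0.028, 1.0, -0.0, -0.0]
wrist_force: [0.3, 0.6, 0.1]
opening: 42.5
grasp_force: 0.0
```

```bash
python3 - 2>/dev/null <<'E'
from h import *
st()
c=imaging.camera("wrist"); save(c,"d.png")
for q in ["lid_strip","stone_box"]:
    for r in imaging.outline_of(q,"wrist")[:1]:
        print(q,r["confidence"],r["box"]); P=pts(c,r["pixels"]); rect(P,77,92); rect(P,70,76)
P=pts(c,np.ones((384,512),bool)); 
a=np.radians(3.2); rel=P[:,:2]-[458.6,241.6]; L=np.c_[rel@[np.cos(a),np.sin(a)],rel@[-np.sin(a),np.cos(a)]]
n=(abs(L[:,0])<54)&(abs(L[:,1])<104)
print(np.histogram(P[n,2],bins=np.arange(-10,100,5)))
t=n&(P[:,2]>28)&(P[:,2]<45)
if t.sum()>5: rc=cv2.minAreaRect(L[t].astype(np.float32)); print("stone?",t.sum(),rc)
E
```

```text
t 7.38 pos [458.2 237.5 240.2] yaw_y 93.2 z [-0.    -0.001 -1.   ] F [0.3 0.6 0.1] open 42.5 grip 0.0
lid_strip 0.57 [0.3, 106.2, 170.2, 227.6]
1331 z 84.4 [469.4  53.8] [69.6 14.5] 3.8
283 z 73.2 [438.3  80.9] [ 54.1 125.4] 49.6
stone_box 0.7 [0.0, 96.0, 384.2, 234.6]
1331 z 84.4 [469.4  53.8] [69.6 14.5] 3.8
4628 z 71.4 [461.  202.5] [128.6 304.9] 3.2
(array([   0,    0,    4, 8050,  175, 5823,   12,    9,  865, 2230,    0,
          0,    0,   34,  325,  507,    0,    0,    0,    0,    0]), array([-10,  -5,   0,   5,  10,  15,  20,  25,  30,  35,  40,  45,  50,
        55,  60,  65,  70,  75,  80,  85,  90,  95]))
stone? 3100 ((-3.5524253845214844, -7.542688369750977), (39.969566345214844, 89.7559585571289), 86.25435638427734)
```

View pics/d.png

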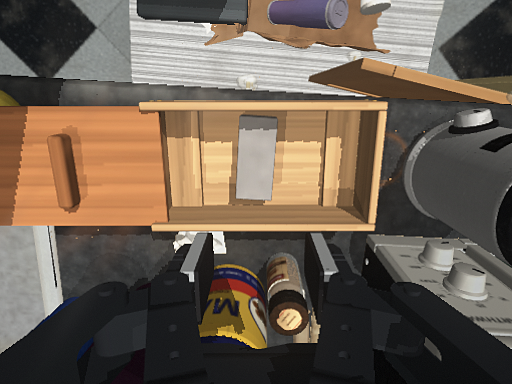

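The stone shows plainly in the open box at about (257,157): a 40 × 90 mm grey block. It measures (455.4, 233.9), with its long side about -0.5° from world x and its top near 36 mm. The camera finds it, so no groping is needed. I'll align, descend and let the fingers confirm it by touch.

Call:
play_rows:
  rows:
    - {"dx":0,"dy":0,"dz":0,"rx":0,"ry":0,"rz":3.75,"fingers":1}
    - {"dx":0.28,"dy":-0.36,"dz":4,"rx":0,"ry":0,"rz":0,"fingers":1}
    - {"dx":0,"dy":0,"dz":4,"rx":0,"ry":0,"rz":0,"fingers":1}
    - {"dx":0,"dy":0,"dz":4,"rx":0,"ry":0,"rz":0,"fingers":1}
    - {"dx":0,"dy":0,"dz":4,"rx":0,"ry":0,"rz":0,"fingers":1}
    - {"dx":0,"dy":0,"dz":3,"rx":0,"ry":0,"rz":0,"fingers":1}
    - {"dx":0,"dy":0,"dz":2,"rx":0,"ry":0,"rz":0,"fingers":1}
    - {"dx":0,"dy":0,"dz":1.9,"rx":0,"ry":0,"rz":0,"fingers":1}
    - {"dx":0,"dy":0,"dz":0,"rx":0,"ry":0,"rz":0,"fingers":1}

```text
t: 8.65
position: [454.5, 232.2, 10.1]
eef_rot: [0.006, 1.0, -0.001, -0.002]
wrist_force: [0.9, 0.2, -0.4]
opening: 85.2
grasp_force: 0.0
```

Call:
play_rows:
  rows:
    - {"dx":0,"dy":0,"dz":0,"rx":0,"ry":0,"rz":0,"fingers":-1}
    - {"dx":0,"dy":0,"dz":0,"rx":0,"ry":0,"rz":0,"fingers":-1}
    - {"dx":0,"dy":0,"dz":0,"rx":0,"ry":0,"rz":0,"fingers":-1}
    - {"dx":0,"dy":0,"dz":0,"rx":0,"ry":0,"rz":0,"fingers":-1}
    - {"dx":0,"dy":0,"dz":0,"rx":0,"ry":0,"rz":0,"fingers":-1}
    - {"dx":0,"dy":0,"dz":0,"rx":0,"ry":0,"rz":0,"fingers":-1}

```text
t: 9.4
position: [456.5, 234.3, 12.5]
eef_rot: [0.005, 1.0, 0.0, 0.001]
wrist_force: [-1.0, -1.1, 5.5]
opening: 38.8
grasp_force: 62.3
```

The stone is gripped at an opening of 38.8 mm. I lift it clear, turn it, and carry it over.

Call:
play_rows:
  rows:
    - {"dx":0,"dy":0,"dz":-2,"rx":0,"ry":0,"rz":0,"fingers":-1}
    - {"dx":0,"dy":0,"dz":-4,"rx":0,"ry":0,"rz":0,"fingers":-1}
    - {"dx":0,"dy":0,"dz":-5,"rx":0,"ry":0,"rz":0,"fingers":-1}
    - {"dx":0,"dy":0,"dz":-5,"rx":0,"ry":0,"rz":0,"fingers":-1}
    - {"dx":0,"dy":0,"dz":-4,"rx":0,"ry":0,"rz":0,"fingers":-1}
    - {"dx":0,"dy":0,"dz":-2,"rx":0,"ry":0,"rz":0,"fingers":-1}
    - {"dx":0,"dy":0,"dz":0,"rx":0,"ry":0,"rz":10,"fingers":-1}
    - {"dx":0,"dy":0,"dz":0,"rx":0,"ry":0,"rz":10,"fingers":-1}
    - {"dx":0,"dy":0,"dz":0,"rx":0,"ry":0,"rz":10,"fingers":-1}
    - {"dx":0,"dy":0,"dz":0,"rx":0,"ry":0,"rz":10,"fingers":-1}
    - {"dx":0,"dy":0,"dz":0,"rx":0,"ry":0,"rz":10,"fingers":-1}
    - {"dx":0,"dy":0,"dz":0,"rx":0,"ry":0,"rz":10,"fingers":-1}
    - {"dx":0,"dy":0,"dz":0,"rx":0,"ry":0,"rz":10,"fingers":-1}
    - {"dx":0,"dy":0,"dz":0,"rx":0,"ry":0,"rz":10,"fingers":-1}
    - {"dx":0,"dy":0,"dz":0,"rx":0,"ry":0,"rz":10,"fingers":-1}
    - {"dx":0,"dy":0,"dz":0,"rx":0,"ry":0,"rz":0.7,"fingers":-1}
    - {"dx":0,"dy":0,"dz":0,"rx":0,"ry":0,"rz":0,"fingers":-1}

```text
t: 11.52
position: [455.3, 234.0, 231.1]
eef_rot: [0.714, 0.7, -0.0, -0.0]
wrist_force: [-0.7, 0.6, -2.5]
opening: 38.6
grasp_force: 61.3
```

Call:
play_rows:
  rows:
    - {"dx":-2.8,"dy":-0.1,"dz":0,"rx":0,"ry":0,"rz":0,"fingers":-1}
    - {"dx":-5,"dy":-0.1,"dz":0,"rx":0,"ry":0,"rz":0,"fingers":-1}
    - {"dx":-5,"dy":-0.1,"dz":0,"rx":0,"ry":0,"rz":0,"fingers":-1}
    - {"dx":-5,"dy":-0.1,"dz":0,"rx":0,"ry":0,"rz":0,"fingers":-1}
    - {"dx":-5,"dy":-0.1,"dz":0,"rx":0,"ry":0,"rz":0,"fingers":-1}
    - {"dx":-5,"dy":-0.1,"dz":0,"rx":0,"ry":0,"rz":0,"fingers":-1}
    - {"dx":-5,"dy":-0.1,"dz":0,"rx":0,"ry":0,"rz":0,"fingers":-1}
    - {"dx":-5,"dy":-0.1,"dz":0,"rx":0,"ry":0,"rz":0,"fingers":-1}
    - {"dx":-5,"dy":-0.1,"dz":0,"rx":0,"ry":0,"rz":0,"fingers":-1}
    - {"dx":-5,"dy":-0.1,"dz":0,"rx":0,"ry":0,"rz":0,"fingers":-1}
    - {"dx":-5,"dy":-0.1,"dz":0,"rx":0,"ry":0,"rz":0,"fingers":-1}
    - {"dx":-5,"dy":0,"dz":0,"rx":0,"ry":0,"rz":0,"fingers":-1}
    - {"dx":0,"dy":0,"dz":0,"rx":0,"ry":0,"rz":0,"fingers":-1}
    - {"dx":0,"dy":0,"dz":0,"rx":0,"ry":0,"rz":0,"fingers":-1}

```text
t: 13.28
position: [431.2, -343.1, 230.9]
eef_rot: [0.715, 0.699, 0.0, -0.001]
wrist_force: [-0.0, 0.6, -1.5]
opening: 39.0
grasp_force: 61.2
```

```bash
python3 - 2>/dev/null <<'E'
from h import *
s,M=st()
c=imaging.camera("wrist"); save(c,"e.png")
for q in ["stone_holder","rest_left","rest_right"]:
    for r in imaging.outline_of(q,"wrist")[:1]:
        print(q,r["confidence"],r["box"]); P=pts(c,r["pixels"])
        for lo,hi in [(22,32),(14.2,20),(10,13.8)]: rect(P,lo,hi)
P=pts(c,np.ones((384,512),bool)); T=(P-np.array(s["position"]))@M  # tool frame
n=(abs(T[:,1])<18)&(abs(T[:,0])<70)&(T[:,2]>-40)&(T[:,2]<30)
print("stone in tool",n.sum(),T[n].min(0),T[n].max(0)); print("holder yaw/edges:")
for n_ in ["top","scene"]:
    c=imaging.camera(n_)
    for q in ["stone_holder","rest_left","rest_right"]:
        for r in imaging.outline_of(q,n_)[:1]:
            print(n_,q,r["confidence"]); P=pts(c,r["pixels"]); rect(P,22,32)
E
```

```text
t 13.28 pos [ 431.2 -343.1  230.9] yaw_y -1.26 z [-0.001  0.001 -1.   ] F [-0.   0.6 -1.5] open 39.0 grip 61.2
stone_holder 0.9 [229.2, 96.3, 289.0, 151.2]
1077 z 25.3 [ 433.2 -293.4] [33.3 59.3] 88.8
827 z 15.5 [ 434.5 -310.9] [51.6 27.6] 7.9
1298 z 11.5 [ 432.9 -304.7] [59.7 63.1] 89.0
rest_left 0.81 [237.6, 116.5, 282.9, 141.3]
0 z nan [0. 0.] [0. 0.] 0.0
806 z 15.5 [ 432.5 -311.2] [21.5 43.1] 88.9
56 z 11.9 [ 432.9 -311.5] [23.9 44.8] 89.0
stone in tool 17288 [-36.35604865 -17.99633207 -25.30403969] [46.47125772 17.99891773  3.14042646]
holder yaw/edges:
top stone_holder 0.69
135 z 26.1 [ 433.5 -335.4] [ 60.1 120.5] 0.3
top rest_right 0.48
1 z 22.0 [ 425. -373.] [0. 0.] 0.0
scene stone_holder 0.74
231 z 26.2 [ 430.5 -345.6] [134.3  57.6] 89.3
scene rest_left 0.67
0 z nan [0. 0.] [0. 0.] 0.0
scene rest_right 0.68
2 z 23.4 [ 407.8 -382.3] [4.1 0. ] -105.7
```

View pics/e.png

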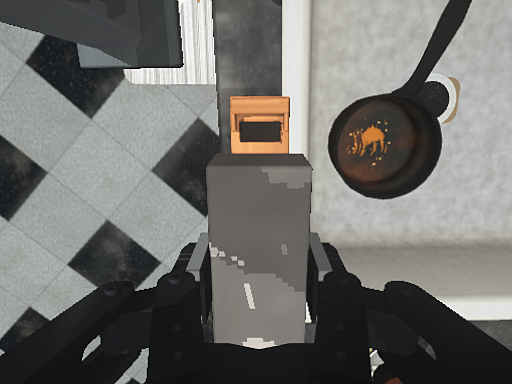

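The wrist view shows the stone held squarely over the holder. The holder's near end stop and rest show at (260,125), and the stone's edges run parallel to the seat. The holder centre is about (432.5, -344.8) with a yaw of -1.1°. The stone sits about 1 mm off along tool x and reaches 3–4 mm below the TCP. I'll lower it.

Call:
play_rows:
  rows:
    - {"dx":-0.29,"dy":0.13,"dz":3,"rx":0,"ry":0,"rz":0,"fingers":-1}
    - {"dx":0,"dy":0,"dz":4,"rx":0,"ry":0,"rz":0,"fingers":-1}
    - {"dx":0,"dy":0,"dz":4,"rx":0,"ry":0,"rz":0,"fingers":-1}
    - {"dx":0,"dy":0,"dz":4,"rx":0,"ry":0,"rz":0,"fingers":-1}
    - {"dx":0,"dy":0,"dz":2.5,"rx":0,"ry":0,"rz":0,"fingers":-1}
    - {"dx":0,"dy":0,"dz":1,"rx":0,"ry":0,"rz":0,"fingers":-1}
    - {"dx":0,"dy":0,"dz":1,"rx":0,"ry":0,"rz":0,"fingers":-1}
    - {"dx":0,"dy":0,"dz":0.7,"rx":0,"ry":0,"rz":0,"fingers":-1}
    - {"dx":0,"dy":0,"dz":0.4,"rx":0,"ry":0,"rz":0,"fingers":-1}
    - {"dx":0,"dy":0,"dz":0,"rx":0,"ry":0,"rz":0,"fingers":-1}
    - {"dx":0,"dy":0,"dz":0,"rx":0,"ry":0,"rz":0,"fingers":-1}

```text
t: 15.25
position: [433.2, -346.7, 25.7]
eef_rot: [0.715, 0.699, 0.0, 0.0]
wrist_force: [1.0, -0.1, -2.1]
opening: 38.6
grasp_force: 61.3
```

Call:
play_rows:
  rows:
    - {"dx":0,"dy":0,"dz":0.3,"rx":0,"ry":0,"rz":0,"fingers":-1}
    - {"dx":0,"dy":0,"dz":0.1,"rx":0,"ry":0,"rz":0,"fingers":-1}
    - {"dx":0,"dy":0,"dz":0,"rx":0,"ry":0,"rz":0,"fingers":-1}

```text
t: 15.62
position: [432.8, -346.4, 21.2]
eef_rot: [0.715, 0.699, -0.0, -0.0]
wrist_force: [-0.5, 1.0, -2.2]
opening: 39.3
grasp_force: 61.3
```

Call:
play_rows:
  rows:
    - {"dx":0,"dy":0,"dz":0.1,"rx":0,"ry":0,"rz":0,"fingers":-1}
    - {"dx":0,"dy":0,"dz":0.05,"rx":0,"ry":0,"rz":0,"fingers":-1}
    - {"dx":0,"dy":0,"dz":0,"rx":0,"ry":0,"rz":0,"fingers":-1}

```text
t: 16.0
position: [432.9, -346.5, 20.5]
eef_rot: [0.715, 0.699, 0.0, 0.0]
wrist_force: [-1.2, 2.2, 5.5]
opening: 39.0
grasp_force: 62.1
```

Contact is made at the expected height. I release and rise.

Call:
play_rows:
  rows:
    - {"dx":0,"dy":0,"dz":0,"rx":0,"ry":0,"rz":0,"fingers":0.3}
    - {"dx":0,"dy":0,"dz":0,"rx":0,"ry":0,"rz":0,"fingers":0.3}
    - {"dx":0,"dy":0,"dz":0,"rx":0,"ry":0,"rz":0,"fingers":0.3}
    - {"dx":0,"dy":0,"dz":0,"rx":0,"ry":0,"rz":0,"fingers":0.3}
    - {"dx":0,"dy":0,"dz":-2,"rx":0,"ry":0,"rz":0,"fingers":0.3}
    - {"dx":0,"dy":0,"dz":-4,"rx":0,"ry":0,"rz":0,"fingers":0.3}
    - {"dx":0,"dy":0,"dz":-5,"rx":0,"ry":0,"rz":0,"fingers":0.3}
    - {"dx":0,"dy":0,"dz":-5,"rx":0,"ry":0,"rz":0,"fingers":0.3}
    - {"dx":0,"dy":0,"dz":-5,"rx":0,"ry":0,"rz":0,"fingers":0.3}
    - {"dx":0,"dy":0,"dz":0,"rx":0,"ry":0,"rz":0,"fingers":0.3}

```text
t: 17.25
position: [435.2, -348.4, 234.5]
eef_rot: [0.715, 0.699, 0.001, 0.005]
wrist_force: [-0.2, -0.4, 0.1]
opening: 55.9
grasp_force: 0.0
```

```bash
python3 - 2>/dev/null <<'E'
from h import *
s,M=st()
c=imaging.camera("wrist"); cv2.imwrite("pics/f.png",cv2.resize(c["color"][60:260,160:360],(600,600))[...,::-1])
P=pts(c,np.ones((384,512),bool)); n=(abs(P[:,0]-432)<40)&(abs(P[:,1]+345)<80); P=P[n]
rect(P,38,52); rect(P,22,30); t=P[(P[:,2]>38)&(P[:,2]<52)]
A=np.c_[t[:,:2]-t[:,:2].mean(0),np.ones(len(t))]; print("plane",np.linalg.lstsq(A,t[:,2],rcond=None)[0])
E
```

```text
t 17.25 pos [ 435.2 -348.4  234.5] yaw_y -1.28 z [ 0.007 -0.006 -1.   ] F [-0.2 -0.4  0.1] open 55.9 grip 0.0
3363 z 43.4 [ 433.2 -345.3] [90.  40.1] 88.7
1927 z 25.3 [ 432.2 -344.2] [135.7  59.6] 89.2
plane [ 2.21858782e-03 -2.61544137e-03  4.34048015e+01]
```

View pics/f.png

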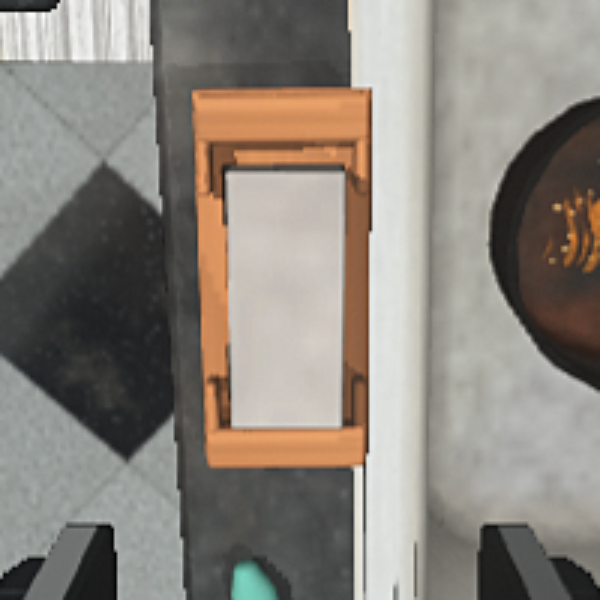

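The stone sits flat and level between the end stops, in the middle of the crop at (285,300). Its top is at 43.4 mm and it is centred to within about 1 mm. Next I go back to the lid strip.

Call:
play_rows:
  rows:
    - {"dx":4.45,"dy":0.31,"dz":0,"rx":0,"ry":0,"rz":0,"fingers":0}
    - {"dx":4.45,"dy":0.31,"dz":0,"rx":0,"ry":0,"rz":0,"fingers":0}
    - {"dx":4.45,"dy":0.31,"dz":0,"rx":0,"ry":0,"rz":0,"fingers":0}
    - {"dx":4.45,"dy":0.31,"dz":0,"rx":0,"ry":0,"rz":0,"fingers":0}
    - {"dx":4.45,"dy":0.31,"dz":0,"rx":0,"ry":0,"rz":0,"fingers":0}
    - {"dx":4.45,"dy":0.31,"dz":0,"rx":0,"ry":0,"rz":0,"fingers":0}
    - {"dx":4.45,"dy":0.31,"dz":0,"rx":0,"ry":0,"rz":0,"fingers":0}
    - {"dx":4.45,"dy":0.31,"dz":0,"rx":0,"ry":0,"rz":0,"fingers":0}
    - {"dx":4.45,"dy":0.31,"dz":0,"rx":0,"ry":0,"rz":0,"fingers":0}
    - {"dx":0,"dy":0,"dz":0,"rx":0,"ry":0,"rz":-10.5,"fingers":0}
    - {"dx":0,"dy":0,"dz":0,"rx":0,"ry":0,"rz":-10.5,"fingers":0}
    - {"dx":0,"dy":0,"dz":0,"rx":0,"ry":0,"rz":-10.5,"fingers":0}
    - {"dx":0,"dy":0,"dz":0,"rx":0,"ry":0,"rz":-10.5,"fingers":0}
    - {"dx":0,"dy":0,"dz":0,"rx":0,"ry":0,"rz":-10.5,"fingers":0}
    - {"dx":0,"dy":0,"dz":0,"rx":0,"ry":0,"rz":-10.5,"fingers":0}
    - {"dx":0,"dy":0,"dz":0,"rx":0,"ry":0,"rz":-10.5,"fingers":0}
    - {"dx":0,"dy":0,"dz":0,"rx":0,"ry":0,"rz":-10.5,"fingers":0}
    - {"dx":0,"dy":0,"dz":0,"rx":0,"ry":0,"rz":-10.5,"fingers":0}
    - {"dx":0,"dy":0,"dz":0,"rx":0,"ry":0,"rz":0,"fingers":0}
    - {"dx":0,"dy":0,"dz":0,"rx":0,"ry":0,"rz":0,"fingers":0}

```text
t: 19.8
position: [469.1, 53.2, 228.9]
eef_rot: [-0.027, 1.0, -0.0, -0.001]
wrist_force: [0.8, 0.2, -0.1]
opening: 42.8
grasp_force: 0.0
```

```bash
python3 - 2>/dev/null <<'E'
from h import *
s,M=st()
c=imaging.camera("wrist")
P=pts(c,np.ones((384,512),bool)); n=(abs(P[:,0]-469)<45)&(abs(P[:,1]-54)<40)
rect(P[n],77,92); rect(P[n],60,70); go(469.4,53.8,70)
E
```

```text
t 19.8 pos [469.1  53.2 228.9] yaw_y 93.07 z [-0.002 -0.    -1.   ] F [ 0.8  0.2 -0.1] open 42.8 grip 0.0
1136 z 84.5 [469.1  52.5] [69.5 13.4] 3.4
6642 z 65.5 [469.  54.] [80. 90.] 90.0
t 19.85 pos [469.3  53.2 229.1] yaw_y 93.1 z [-0.001 -0.    -1.   ] F [-0.2  0.6  0.5] open 42.7 grip 0.0
rel cm [-0.03  0.06 15.91]
```

Call:
play_rows:
  rows:
    - {"dx":0,"dy":0,"dz":4,"rx":0,"ry":0,"rz":0,"fingers":0}
    - {"dx":0,"dy":0,"dz":4,"rx":0,"ry":0,"rz":0,"fingers":0}
    - {"dx":0,"dy":0,"dz":4,"rx":0,"ry":0,"rz":0,"fingers":0}
    - {"dx":0,"dy":0,"dz":2.8,"rx":0,"ry":0,"rz":0,"fingers":-0.2}
    - {"dx":0,"dy":0,"dz":1.1,"rx":0,"ry":0,"rz":0,"fingers":-0.3}
    - {"dx":0,"dy":0,"dz":0,"rx":0,"ry":0,"rz":0,"fingers":-1}
    - {"dx":0,"dy":0,"dz":0,"rx":0,"ry":0,"rz":0,"fingers":-1}
    - {"dx":0,"dy":0,"dz":0,"rx":0,"ry":0,"rz":0,"fingers":-1}
    - {"dx":0,"dy":0,"dz":0,"rx":0,"ry":0,"rz":0,"fingers":-1}
    - {"dx":0,"dy":0,"dz":0,"rx":0,"ry":0,"rz":0,"fingers":-1}

```text
t: 21.1
position: [469.3, 53.2, 70.7]
eef_rot: [-0.028, 1.0, -0.0, -0.0]
wrist_force: [0.4, -1.0, -10.5]
opening: 12.4
grasp_force: 60.3
```

Call:
play_rows:
  rows:
    - {"dx":0,"dy":1,"dz":0,"rx":0,"ry":0,"rz":0,"fingers":-1}
    - {"dx":0,"dy":2,"dz":0,"rx":0,"ry":0,"rz":0,"fingers":-1}
    - {"dx":0,"dy":2,"dz":0,"rx":0,"ry":0,"rz":0,"fingers":-1}
    - {"dx":0,"dy":2,"dz":0,"rx":0,"ry":0,"rz":0,"fingers":-1}
    - {"dx":0,"dy":2,"dz":0,"rx":0,"ry":0,"rz":0,"fingers":-1}
    - {"dx":0,"dy":2,"dz":0,"rx":0,"ry":0,"rz":0,"fingers":-1}
    - {"dx":0,"dy":2,"dz":0,"rx":0,"ry":0,"rz":0,"fingers":-1}
    - {"dx":0,"dy":2,"dz":0,"rx":0,"ry":0,"rz":0,"fingers":-1}
    - {"dx":0,"dy":2,"dz":0,"rx":0,"ry":0,"rz":0,"fingers":-1}
    - {"dx":0,"dy":2,"dz":0,"rx":0,"ry":0,"rz":0,"fingers":-1}
    - {"dx":0,"dy":1,"dz":0,"rx":0,"ry":0,"rz":0,"fingers":-1}
    - {"dx":0,"dy":0,"dz":0,"rx":0,"ry":0,"rz":0,"fingers":-1}
    - {"dx":0,"dy":0,"dz":0,"rx":0,"ry":0,"rz":0,"fingers":-1}

```text
t: 22.72
position: [457.7, 253.4, 70.7]
eef_rot: [-0.028, 1.0, 0.001, -0.001]
wrist_force: [-3.8, 2.6, -7.4]
opening: 12.1
grasp_force: 60.6
```

Next I ease it to the stop, watching the force.

Call:
play_rows:
  rows:
    - {"dx":0,"dy":0.2,"dz":0,"rx":0,"ry":0,"rz":0,"fingers":-1}
    - {"dx":0,"dy":0.1,"dz":0,"rx":0,"ry":0,"rz":0,"fingers":-1}
    - {"dx":0,"dy":0,"dz":0,"rx":0,"ry":0,"rz":0,"fingers":-1}

```text
t: 23.1
position: [457.7, 254.7, 70.7]
eef_rot: [-0.028, 1.0, -0.001, -0.001]
wrist_force: [-6.0, -1.4, -6.3]
opening: 12.2
grasp_force: 60.8
```

Call:
play_rows:
  rows:
    - {"dx":0,"dy":0.15,"dz":0,"rx":0,"ry":0,"rz":0,"fingers":-1}
    - {"dx":0,"dy":0,"dz":0,"rx":0,"ry":0,"rz":0,"fingers":-1}

```text
t: 23.35
position: [457.6, 256.2, 70.7]
eef_rot: [-0.028, 1.0, -0.001, -0.001]
wrist_force: [-4.9, -1.9, -6.7]
opening: 12.4
grasp_force: 60.8
```

Call:
play_rows:
  rows:
    - {"dx":0,"dy":0.15,"dz":0,"rx":0,"ry":0,"rz":0,"fingers":-1}
    - {"dx":0,"dy":0.1,"dz":0,"rx":0,"ry":0,"rz":0,"fingers":-1}
    - {"dx":0,"dy":0,"dz":0,"rx":0,"ry":0,"rz":0,"fingers":-1}

```text
t: 23.72
position: [457.5, 256.3, 70.7]
eef_rot: [-0.027, 1.0, -0.003, -0.0]
wrist_force: [-3.0, -8.4, -4.2]
opening: 12.4
grasp_force: 61.1
```

Call:
play_rows:
  rows:
    - {"dx":0,"dy":0.1,"dz":0,"rx":0,"ry":0,"rz":0,"fingers":-1}
    - {"dx":0,"dy":0,"dz":0,"rx":0,"ry":0,"rz":0,"fingers":-1}

```text
t: 23.98
position: [457.5, 256.3, 70.6]
eef_rot: [-0.027, 1.0, -0.004, -0.0]
wrist_force: [-4.1, -10.9, -2.7]
opening: 12.6
grasp_force: 61.2
```

Call:
play_rows:
  rows:
    - {"dx":0,"dy":0,"dz":0,"rx":0,"ry":0,"rz":0,"fingers":0}
    - {"dx":0,"dy":0,"dz":0,"rx":0,"ry":0,"rz":0,"fingers":0}
    - {"dx":0,"dy":0,"dz":0,"rx":0,"ry":0,"rz":0,"fingers":0}
    - {"dx":0,"dy":0,"dz":0,"rx":0,"ry":0,"rz":0,"fingers":0}
    - {"dx":0,"dy":0,"dz":-2,"rx":0,"ry":0,"rz":0,"fingers":0}
    - {"dx":0,"dy":0,"dz":-4,"rx":0,"ry":0,"rz":0,"fingers":0}
    - {"dx":0,"dy":0,"dz":-5,"rx":0,"ry":0,"rz":0,"fingers":0}
    - {"dx":0,"dy":0,"dz":-5,"rx":0,"ry":0,"rz":0,"fingers":0}
    - {"dx":0,"dy":0,"dz":0,"rx":0,"ry":0,"rz":0,"fingers":0}
    - {"dx":0,"dy":0,"dz":0,"rx":0,"ry":0,"rz":0,"fingers":0}

```text
t: 25.22
position: [458.0, 261.0, 230.6]
eef_rot: [-0.028, 1.0, 0.0, 0.0]
wrist_force: [-0.3, 0.3, -0.8]
opening: 42.6
grasp_force: 0.0
```

```bash
python3 - 2>/dev/null <<'E'
from h import *
s,M=st()
c=imaging.camera("wrist"); save(c,"g.png")
P=pts(c,np.ones((384,512),bool)); n=(abs(P[:,0]-457)<45)&(abs(P[:,1]-255)<30)
rect(P[n],77,92); n=(abs(P[:,0]-459)<75)&(abs(P[:,1]-241)<130); rect(P[n],70,74)
c=imaging.camera("top")
for q in ["lemon","stone_holder"]:
  for r in imaging.outline_of(q,"top")[:1]: print(q,np.median(pts(c,r["pixels"]),0).round())
E
```

```text
t 25.23 pos [458.  261.  230.6] yaw_y 93.22 z [ 0.  0. -1.] F [-0.3  0.3 -0.8] open 42.6 grip 0.0
1112 z 84.5 [457.2 255.9] [69.1 13.1] 3.3
4594 z 71.4 [458.8 241.2] [128.6 227.2] 3.5
lemon [427. -42.  45.]
stone_holder [ 427. -334.   20.]
```

View pics/g.png

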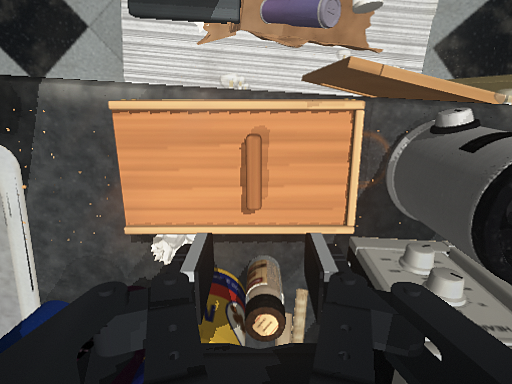

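The wrist view shows the lid shut, with the strip at (254,172), 14.7 mm from the box centre where 15 mm means shut. The lid had also met its stop in force. The lemon has not moved, so I hand in.

```bash
python3 -c "
from cell import workorder; print(workorder.close_job())"
```

```text
the job is handed in; nothing more can be done
None
```

The stone is seated flat in the holder, the lid is slid shut against its stop, the lemon is where it was, and the job is handed in at about 25 s of the 72 s; I found the stone with the wrist camera once the lid was open, so I did not feel across the floor for it.

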